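# Draw a bone-dry stamped tile from the drying rack and hold it slanted for inspection

### The job

The tall stamped tile standing in the dowel drying rack is bone dry and brittle and has to be looked over for cracks before it goes to the kiln. Grip it gently (no more than about 20 N) and draw it straight up, still upright, until it is clear of the dowels without levering it against the rack; then tip it so that its stamped face looks upward at a slant of about 45 degrees. Finish while still holding it there, steady, with its middle at least 20 cm above the table and touching nothing else, and leave the two blank tiles and the other things on the bench where they stand.

Things in the scene. Friction and masses are not known exactly. Their poses are not given: they have to be found in the camera images.
- stamped_tile_center (a point): centre of the stamped clay tile: flat tan plate 150 mm long, 81 wide, 11 thick, about 0.2 kg, one broad face stamped with a lattice band and rows of rings, the other plain. Axes: x along the length (up while it stands in the rack), y along the width, z square out of the stamped face. It stands on a short end in a slot of the rack, its top end 176 mm above the table; it may lean 3 degrees there
- tile_rack: pale wooden rack, fixed, 190 mm along its x, 96 wide, 102 high; origin on the table under its middle. Three slots at x = -56, 0, +56 mm, each for a tile standing square across (stamped face to -x). A tile's lower end rests on two rails 26 mm above the table, between 8 mm dowels at y = -26 and +26 mm that reach 102 mm above the table, with 2 mm of play at each face
- blank_tile_a_center (a point): centre of a blank, unstamped clay tile of the same width and thickness but only 108 mm long, standing in another slot of the rack (top end 134 mm above the table); leave it there
- blank_tile_b_center (a point): centre of the second blank tile, like the first, in the third slot; leave it there
- small_cup: small clay cup, 50 mm across, 36 mm high, on the robot's side of the rack; origin at the centre of its underside; leave it there
- clay_lump: pale lump of dry clay, 48x69x30 mm, on the robot's side of the rack; origin at the centre of its underside; leave it there
- clay_coaster: coaster coiled from a clay roll, lying flat, 73x78x13 mm, between the tool box and the back of the bench; origin at the centre of its underside; leave it there

How it is judged:
On the way:
1. the stamped tile, held by the fingers and still upright, has been drawn up clear of the dowels (z of stamped_tile_center in the frame of tile_rack above 0.178 m and angle between stamped_tile_center's own z axis and vertical between 1.31 and 1.83 rad and contact force between stamped_tile and the fingers above 0.5 N), for 0.1 s.
At the end, for the whole second after the job is handed in: the fingers hold the stamped tile still (under 2 cm/s), the normal of its stamped face pointing up, 33 to 57 degrees from vertical, its centre over 195 mm above the table, touching neither the rack nor the blank tiles, which stand within 15 mm of where they were (angle between stamped_tile_center's own z axis and vertical between 0.58 and 0.99 rad and height (world z) of stamped_tile_center above 0.195 m and contact force between stamped_tile and the fingers above 0.5 N and contact force between stamped_tile and tile_rack below 0.05 N and linear speed of stamped_tile below 0.02 m/s and angular speed of stamped_tile below 0.15 rad/s and distance of each of blank_tile_a_center, blank_tile_b_center from where it was at the start of the episode below 0.015 m and contact force between stamped_tile and blank_tile_a below 0.05 N and contact force between stamped_tile and blank_tile_b below 0.05 N); the arm keeps its last pose, push and grip.
It fails at once if the stamped tile is squeezed so hard that it cracks: more than 25 N from each of the two fingers, 50 N in all (contact force between stamped_tile and the fingers above 50 N).
It fails at once if the stamped tile is levered or pressed against the rack with more than 15 N (contact force between stamped_tile and tile_rack above 15 N).
It fails at once if a blank tile is moved (distance of any of blank_tile_a_center, blank_tile_b_center from where it was at the start of the episode above 0.02 m).
It fails at once if another thing on the bench is moved (distance of any of small_cup, clay_lump, clay_coaster from where it was at the start of the episode above 0.03 m).
It also fails if it takes over 38 s, if anything falls off the work surface, if the arm or the gripper's body presses on something with over 40 N, if the wrist force passes 120 N, or if a joint passes its speed limit or range.

### The arm

A 7-joint arm with a two-finger parallel gripper is mounted at the origin on the work surface; the furniture and walls round the work are solid. World frame = base frame: x ahead of the robot, y to its left, z up, the work surface at z = 0. Lengths are in m, angles in rad, forces in N, time in s.
With the tool pointing down it reaches from about 0.425 to 0.875 m from the base axis. Payload 4.7 kg.
Tool frame: the origin (TCP) lies at the very end of the fingers, on their centre line; the grasp point (between the pads) lies 19 mm behind it; z points along the fingers, y is the line along which they close (so a half turn about z gives the same grasp; the last joint's range is limited). The gripper opens to 87 mm and grips with 3 to 60 N. Pads are 19 mm wide; open, the fingers measure 117 mm over their backs; the gripper's body (75 mm by 190 mm) begins 51 mm behind the grasp point.
Start: joints at [1.335, 0.321, -0.07, 1.45, 0.023, 1.371, -0.057], TCP at [0.161, -0.63, 0.223] pointing down, gripper open.
Joint ranges: [-2.86, 2.86], [-0.3, 2.09], [-1.38, 1.24], [0.06, 2.45], [-1.56, 4.7], [0.09, 2.05], [-2.69, 2.69]. Speed limits (rad/s): [2.57, 2.57, 3.14, 3.14, 3.14, 3.14, 3.14].

### API

Orientations are given as a rotation vector (axis times angle).
In Python, from bench import ctrl gives the robot as it stands.
- The arm moves only by the shell command python3 -m jog 'ROWS' [FORCE]. ROWS is JSON, a list that holds one entry, the list of rows, each a list of 7 numbers: the shift along the tool's x, y, z in mm, then the turn, a rotation vector about the tool's x, y, z in degrees, then the finger opening in mm, from 0 to 87. A call has 1 to 10 rows; each row is the pose to reach, as a shift and turn from the pose commanded when the call began, along the tool's axes at that moment; what a row does not reach only later rows make up. A row lasts 1/10 s, in which the tool goes at most 50 mm and 8.59 degrees, less where a joint would pass 70% of its speed; a pose out of reach is approached as far as the arm can. A call with a gripper value outside its range is refused whole. The fingers move at their own pace and stop on an object; FORCE is the grip in N (left out, the last holds). Time passes only in rows, so rows that repeat a pose let the fingers close. It gives the time, the measured TCP pose, the force, the opening and the grip force at its end, in the units of the state.
- ctrl.get_state(): the state, without advancing time (a new reading comes with each control period).
- ctrl.get_image(name): name is "side" or "top"; returns a dict with "image" (400x640x3 uint8, red, green, blue), "depth" (400x640 float32, m along the optical axis (not along the pixel's ray), 0 where there is no reading), "fov_y" (degrees; the focal length in pixels is half the picture's height over the tangent of half this angle, whatever the lens; pixels are square), "cx", "cy" (the principal point, pixels), "rvec" (rotation vector, rad) and "tvec" (3), from world to camera coordinates, as OpenCV has them. Camera axes: x right, y down, z forward; pixel columns grow to the right and rows downward; lengths in m; the calibration is good to about 2 mm. A picture is of the moment at which its call begins.
- ctrl.close_job(): hands the job in; it is judged then, once.
The state is a dict: "time": time; "joint_positions": joint angles; "qd": joint speeds; "joint_torque": joint torques, N m; "position": TCP position; "tool_rot": TCP orientation; "ft_force": force on the tool from outside, world axes, zero at the start; "torque": the same for the moment, N m; "grip_width": opening from 0.0 (shut) to 1.0 (fully open); "grip_force": force on a finger pad.
Only numpy, scipy, OpenCV 4.12 (cv2) and the standard library are available. Lean on these libraries where they do the work, as an engineer would, in place of code of your own. Each camera call takes 0.05 s, during which the arm holds its last target. There are 200 camera calls.

## Working session

There is one attempt and no reset: what is moved stays moved. The work goes in short steps, Python scripts to look and compute and a shell command to move; the robot and the scene stay as the last step left them, time stands still between calls to the robot, and variables do not carry over. Pictures are saved under pics/ and viewed, at most 10 in all, crops included, and the job is handed in when it is done.

```bash
ls; mkdir -p pics; cat > h.py <<'E'
import numpy as np, cv2
from scipy.spatial.transform import Rotation as R
from bench import ctrl
def cam(n):
    d=ctrl.get_image(n); h=d["image"].shape[0]
    d["f"]=h/2/np.tan(np.radians(d["fov_y"])/2)
    d["Rm"]=R.from_rotvec(np.ravel(d["rvec"])).as_matrix(); d["t"]=np.ravel(d["tvec"])
    return d
def cloud(d):
    z=d["depth"]; v,u=np.mgrid[:z.shape[0],:z.shape[1]]
    p=np.stack([(u-d["cx"])/d["f"]*z,(v-d["cy"])/d["f"]*z,z],-1)
    P=(p-d["t"])@d["Rm"]; P[z==0]=np.nan
    return P
def save(d,n): cv2.imwrite("pics/"+n,d["image"][:,:,::-1])
E
python3 - <<'E'
from h import *
for n in("top","side"):
    d=cam(n); save(d,n+"0.png"); np.save(n+"0.npy",cloud(d)); print(n,-d["Rm"].T@d["t"],d["Rm"][2],d["f"])
s=ctrl.get_state(); print(s)
E
```

```text
pics
top [ 0.25074543 -0.24222535  0.94313894] [ 0.23369925  0.00293608 -0.9723045 ] 377.79529000510064
side [0.40234093 0.51301479 0.48093183] [ 0.03128121 -0.8856987  -0.46320545] 414.07034111299095
{'time': 0.1, 'joint_positions': array([ 1.33511966,  0.32172376, -0.07008028,  1.45152775,  0.02261101,
        1.37080089, -0.05686504]), 'qd': array([-1.13139477e-03, -1.31884703e-03,  5.17578919e-04, -1.64775687e-03,
        5.64578065e-05, -1.43590764e-03,  9.69603263e-05]), 'joint_torque': array([-3.26738837e-04, -4.92569697e+01, -4.05645836e-01, -3.13398814e+01,
       -6.40520034e-02,  3.94447229e-02,  7.91915363e-05]), 'position': array([ 0.160499  , -0.62937377,  0.22159984]), 'tool_rot': array([-3.11548179e+00, -3.91218205e-01,  4.89490160e-04]), 'ft_force': array([ 0.45906767, -0.00264021, -0.25169014]), 'torque': array([-0.01128092,  0.00747036, -0.0294443 ]), 'grip_force': 0.0, 'grip_width': 0.9990828454676619}
```

View pics/top0.png

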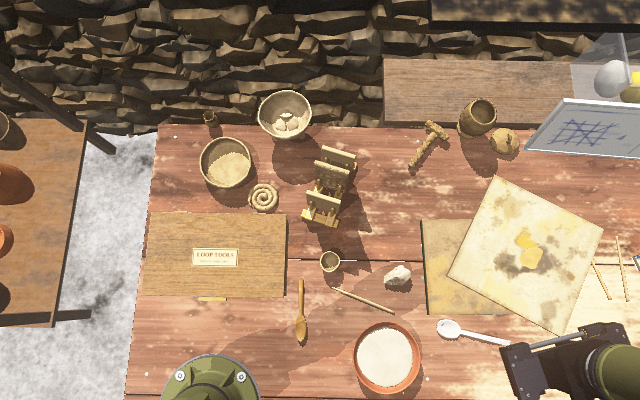

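View pics/side0.png

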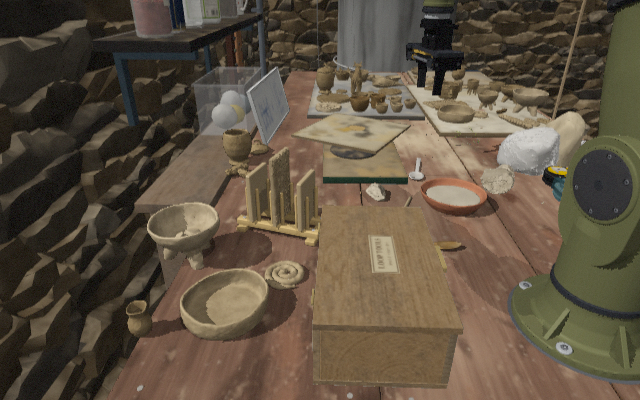

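The top view has the rack at about (330,190) and the robot base at (210,390). The side view shows the tall tile in the middle slot at about (280,185), with blanks on both sides and the cup on the robot's side. Next I'll measure the tile tops.

```bash
python3 - <<'E'
from h import *
for n in("top","side"):
    P=np.load(n+"0.npy"); v,u=np.mgrid[:400,:640]
    m=(u>295)&(u<365)&(v>135)&(v<235) if n=="top" else (u>230)&(u<330)&(v>140)&(v<250)
    print(n,np.nanmax(P[m][:,2]))
    for lo,hi in((.018,.032),(.09,.11),(.123,.142),(.142,.165),(.165,.185)):
        k=m&(P[...,2]>lo)&(P[...,2]<hi)
        nc,l,st,_=cv2.connectedComponentsWithStats(k.astype(np.uint8))
        for i in range(1,nc):
            if st[i,4]<12: continue
            q=P[l==i]; b=cv2.minAreaRect((q[:,:2]*1000).astype(np.float32))
            print(lo,hi,"n",st[i,4],"px",st[i,:4],"c",np.round(b[0],1),"wh",np.round(b[1],1),"ang",round(b[2],1),"z",q[:,2].mean().round(4))
d=cv2.imread("pics/top0.png")[130:240,285:375]; e=cv2.imread("pics/side0.png")[140:250,230:330]
cv2.imwrite("pics/crops.png",np.hstack([cv2.resize(d,(380,465),interpolation=2),cv2.resize(e,(415,465),interpolation=2)]))
E
```

```text
top 0.17992659069219596
0.018 0.032 n 49 px [314 184  10  10] c [ 515.3 -238.1] wh [20.  19.6] ang 71.5 z 0.0266
0.018 0.032 n 47 px [333 191  10   9] c [ 499.7 -287.5] wh [19.3 18.9] ang 73.8 z 0.0264
0.018 0.032 n 102 px [305 205  11  16] c [ 452.9 -218.9] wh [19.7 34.2] ang 72.8 z 0.0265
0.018 0.032 n 104 px [325 212  11  16] c [ 437.4 -268.3] wh [19.8 34.2] ang 72.6 z 0.0261
0.09 0.11 n 125 px [321 152  33  16] c [ 564.2 -279.9] wh [80.2 12.4] ang 72.6 z 0.1002
0.09 0.11 n 118 px [315 174  33  15] c [ 510.9 -266.4] wh [76.7 20.3] ang 80.0 z 0.1002
0.09 0.11 n 95 px [306 196  34  15] c [ 456.5 -247.3] wh [79.3 11.2] ang 73.2 z 0.1004
0.123 0.142 n 208 px [322 145  34  16] c [ 572.6 -283.2] wh [79.3 12.3] ang 73.0 z 0.1325
0.123 0.142 n 87 px [314 168  33  14] c [ 517. -264.] wh [76.3  5.2] ang 72.8 z 0.1329
0.123 0.142 n 207 px [306 190  35  16] c [ 465.9 -250.5] wh [79.6 12.1] ang 73.0 z 0.1329
0.142 0.165 n 111 px [314 165  35  14] c [ 515.8 -265.3] wh [77.7  4.4] ang 73.5 z 0.1539
0.165 0.185 n 232 px [314 160  36  16] c [ 520.2 -266.5] wh [78.3 12.2] ang 72.5 z 0.1745
side 0.1
[... 832 characters left out ...]
 221 px [269 178  25  22] c [ 514.6 -258.5] wh [74.  28.9] ang 56.7 z 0.0991
0.09 0.11 n 214 px [294 182  24  23] c [ 460.7 -241.6] wh [74.9 30.1] ang 53.8 z 0.0996
0.09 0.11 n 27 px [318 223   3  14] c [ 431.8 -104.8] wh [ 3.6 30.9] ang 2.8 z 0.1013
0.123 0.142 n 171 px [245 163  22  19] c [ 572.7 -280.5] wh [81.7 12.2] ang 72.9 z 0.1304
0.123 0.142 n 171 px [270 164  20  21] c [ 516.8 -260.5] wh [77.4 11.1] ang 64.6 z 0.1325
0.123 0.142 n 163 px [297 169  18  21] c [ 465.5 -247.6] wh [79.6 11.1] ang 73.2 z 0.1309
0.142 0.165 n 217 px [269 153  21  24] c [ 516.5 -261.3] wh [80.2 10.8] ang 65.4 z 0.1537
0.165 0.185 n 177 px [269 147  20  19] c [ 520.  -265.2] wh [79.9 12.8] ang 74.0 z 0.1726
```

View pics/crops.png

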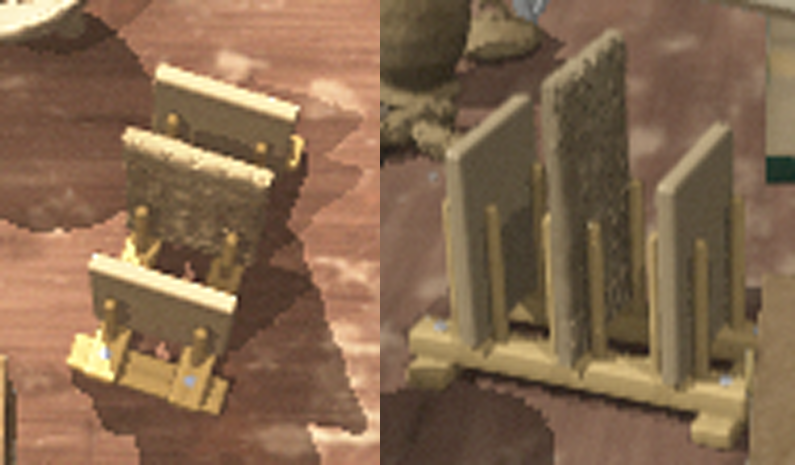

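The stamped tile is in the middle slot with its lattice face toward the robot. Its top centre is at (520,-266), z 176 mm. The slot midpoint taken from the two blanks is (519,-267), so any lean is negligible. Rack x points at -17°. I'll work out the move there.

```bash
cat >> h.py <<'E'
def delta(p,yaw=-17.,tilt=0.):
    """mm/deg in tool axes to TCP p; tool y along yaw; tilt swings fingertips toward -rack x"""
    s=ctrl.get_state(); T=R.from_rotvec(s["tool_rot"])
    a=np.radians(yaw); y=np.array([np.cos(a),np.sin(a),0]); z=np.array([0,0,-1.]); 
    G=R.from_matrix(np.stack([np.cross(y,z),y,z],1))
    ax=np.cross(z,-y); G=R.from_rotvec(ax*np.radians(tilt))*G
    print("shift",np.round(T.inv().apply(np.array(p)-s["position"])*1000,1),"turn",np.round(np.degrees((T.inv()*G).as_rotvec()),2))
    print("t",s["time"],"pos",s["position"].round(4),"q",s["joint_positions"].round(3),"F",s["ft_force"].round(1),"w",round(s["grip_width"]*87,1),"gf",s["grip_force"])
E
python3 -c "
from h import *
delta([.520,-.2663,.28]); delta([.520,-.2663,.142])"
```

```text
shift [ 438.1 -263.   -58. ] turn [-9.000e-02 -4.000e-02 -5.869e+01]
t 0.1 pos [ 0.1605 -0.6294  0.2216] q [ 1.335  0.322 -0.07   1.452  0.023  1.371 -0.057] F [ 0.5 -0.  -0.3] w 86.9 gf 0.0
shift [ 438.1 -262.8   80. ] turn [-9.000e-02 -4.000e-02 -5.869e+01]
t 0.1 pos [ 0.1605 -0.6294  0.2216] q [ 1.335  0.322 -0.07   1.452  0.023  1.371 -0.057] F [ 0.5 -0.  -0.3] w 86.9 gf 0.0
```

```bash
python3 -m jog '[[[15,-9,-20,0,0,-2,60],[40,-24,-45,0,0,-6,50],[80,-48,-58,0,0,-11,50],[120,-72,-58,0,0,-17,50],[160,-96,-58,0,0,-22,50],[200,-120,-58,0,0,-27,50],[240,-144,-58,0,0,-32,50],[280,-168,-58,0,0,-38,50],[320,-192,-58,0,0,-43,50],[360,-216,-58,0,0,-48,50]]]'; python3 -c "
from h import *
delta([.520,-.2663,.28])"
```

```text
time: 1.1
position: [0.4569, -0.3299, 0.2803]
tool_rot: [-2.686, -1.63, 0.001]
ft_force: [0.5, -0.6, -0.3]
grip_width: 0.575
grip_force: 0.0
shift [85.6 26.6  0.3] turn [-2.000e-02  1.000e-02 -1.049e+01]
t 1.1 pos [ 0.4569 -0.3299  0.2803] q [ 0.958  0.138 -0.421  1.568  0.057  1.447  0.054] F [ 0.5 -0.6 -0.3] w 50.0 gf 0.0
```

```bash
python3 -m jog '[[[30,9,0,0,0,-4,50],[60,19,0,0,0,-8,50],[78,24,0,0,0,-10.5,50],[85.5,26.5,0,0,0,-10.5,50],[85.5,26.5,0,0,0,-10.5,50],[85.5,26.5,0,0,0,-10.5,50]]]'; python3 - <<'E'
from h import *
for n in("top","side"):
    d=cam(n); P=cloud(d); v,u=np.mgrid[:400,:640]; k=(abs(P[...,0]-.52)<.1)&(abs(P[...,1]+.266)<.12)&(P[...,2]>.01)
    save(d,n+"1.png")
    t=k&(P[...,2]>.168)&(P[...,2]<.182)
    if t.sum()>20:
        q=P[t]; print(n,t.sum(),cv2.minAreaRect((q[:,:2]*1000).astype(np.float32)))
    f=k&(P[...,2]>.255)&(P[...,2]<.40); q=P[f]; 
    if len(q): print("hand",len(q),q.min(0),q.max(0))
delta([.520,-.2663,.142])
E
```

```text
time: 1.7
position: [0.5182, -0.2699, 0.2803]
tool_rot: [-2.531, -1.861, 0.002]
ft_force: [-0.4, -0.3, 0.1]
grip_width: 0.576
grip_force: 0.0
hand 825 [ 0.42003746 -0.3320252   0.35032193] [ 0.59909671 -0.24840555  0.39924421]
side 153 ((519.5208129882812, -264.50457763671875), (80.3971176147461, 11.870532989501953), 73.68053436279297)
hand 3720 [ 0.4214693  -0.32180187  0.2799841 ] [ 0.61896359 -0.20490368  0.39997143]
shift [  4.3   0.7 138.5] turn [-0.03  0.06 -0.38]
t 1.8 pos [ 0.5181 -0.27    0.2805] q [ 0.861  0.192 -0.493  1.517  0.092  1.457  0.061] F [-1.   0.2 -0.5] w 50.3 gf 0.0
```

View pics/side1.png

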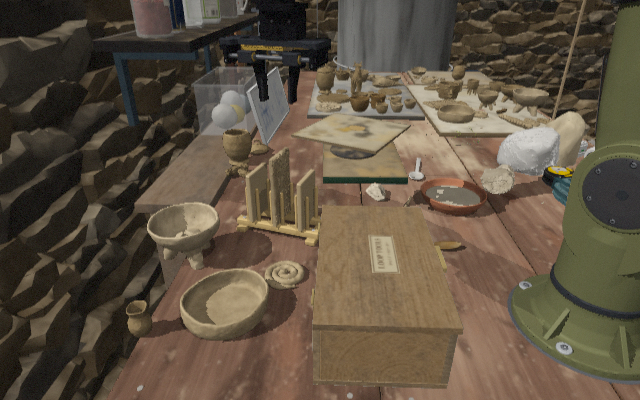

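The fingertips are at about (263,100) and (292,100) in the side view, and the tile top is at (279,150), so they straddle it. I'll descend partway and check from the images.

```bash
python3 -m jog '[[[1,0.2,20,0,0,-0.4,50],[3,0.5,50,0,0,-0.4,50],[4,0.7,80,0,0,-0.4,50],[4.3,0.7,105,0,0,-0.4,50],[4.3,0.7,120,0,0,-0.4,50],[4.3,0.7,128,0,0,-0.4,50],[4.3,0.7,130,0,0,-0.4,50],[4.3,0.7,130,0,0,-0.4,50]]]'; python3 - <<'E'
from h import *
d=cam("side"); P=cloud(d); save(d,"side2.png")
s=ctrl.get_state(); a=np.radians(-17); r=np.array([np.cos(a),np.sin(a)]); w=np.array([-r[1],r[0]])
rel=(P[...,:2]-s["position"][:2]); X=rel@r*1000; Y=rel@w*1000
for lo,hi in((.155,.165),(.165,.172),(.185,.2)):
    k=(P[...,2]>lo)&(P[...,2]<hi)&(abs(X)<90)&(abs(Y)<60)
    h,e=np.histogram(X[k],np.arange(-60,61,4)); print(lo,[(int(b),int(n),int(np.median(Y[k&(X>=b)&(X<b+4)]))) for b,n in zip(e,h) if n])
delta([.520,-.2663,.142])
cv2.imwrite("pics/c2.png",cv2.resize(d["image"][60:260,180:380,::-1],(600,600),interpolation=2))
E
```

```text
time: 2.6
position: [0.5216, -0.2647, 0.1514]
tool_rot: [2.521, 1.872, 0.001]
ft_force: [0.3, 1.2, 0.4]
grip_width: 0.574
grip_force: 0.0
0.155 [(-36, 27, 0), (-32, 5, 10), (-28, 8, 9), (-12, 2, -6), (-8, 68, 5), (-4, 9, 37), (0, 10, 38), (24, 29, 3), (28, 9, 11), (32, 4, 10)]
0.165 [(-36, 14, 3), (-32, 6, 10), (-28, 5, 9), (-12, 1, 19), (-8, 49, 7), (-4, 8, 37), (0, 7, 37), (20, 1, 6), (24, 17, 0), (28, 6, 11), (32, 3, 9)]
0.185 [(-44, 2, -1), (-40, 30, 2), (-36, 14, 10), (-32, 14, 10), (-28, 7, 8), (20, 1, -1), (24, 40, 2), (28, 18, 10), (32, 14, 11), (36, 4, 10)]
shift [-2.1 -1.4  9.7] turn [0.11 0.03 0.2 ]
t 2.65 pos [ 0.5219 -0.2647  0.1517] q [ 0.847  0.264 -0.492  1.697  0.133  1.212  0.029] F [-0.2 -0.5  0. ] w 49.9 gf 0.0
```

View pics/c2.png

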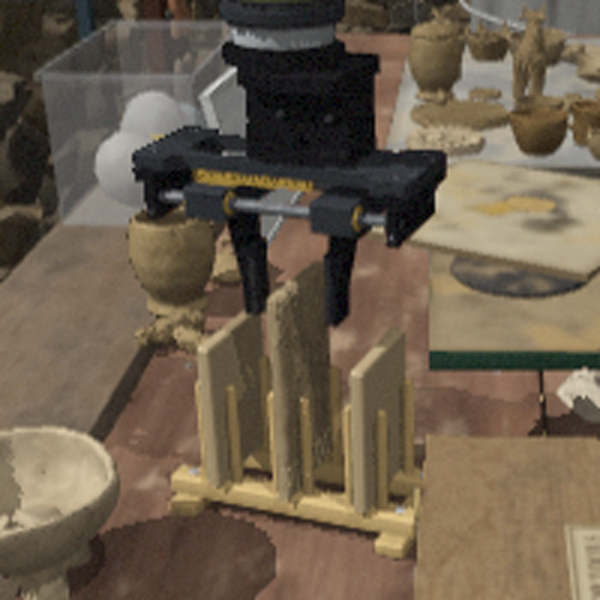

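The tile's robot-side face is about 6.5 mm to the robot side of the hand's centre line, so the hand is about 1.4 mm too far out. That agrees with the pose error. I'll correct it, descend and close gently.

```bash
python3 -m jog '[[[-1,-1,3,0,0,0,50],[-2,-1.4,8,0,0,0,45],[-2,-1.4,12,0,0,0,36],[-2,-1.4,13,0,0,0,28],[-2,-1.4,13,0,0,0,22],[-2,-1.4,13,0,0,0,18],[-2,-1.4,13,0,0,0,16],[-2,-1.4,13,0,0,0,16]]]' 5;  python3 - <<'E'
from h import *
delta([.520,-.2663,.138])
E
python3 -m jog '[[[0,0,0,0,0,0,14],[0,0,0,0,0,0,12],[0,0,0,0,0,0,10],[0,0,0,0,0,0,8],[0,0,0,0,0,0,8],[0,0,0,0,0,0,8]]]' 5
```

```text
time: 3.45
position: [0.5194, -0.2658, 0.1377]
tool_rot: [2.522, 1.873, 0.0]
ft_force: [0.8, 0.2, 0.2]
grip_width: 0.19
grip_force: 0.0
shift [-0.3  0.7 -0.3] turn [0.02 0.01 0.21]
t 3.45 pos [ 0.5194 -0.2658  0.1377] q [ 0.848  0.274 -0.49   1.715  0.138  1.187  0.029] F [0.8 0.2 0.2] w 16.6 gf 0.0
time: 4.05
position: [0.5194, -0.2658, 0.1376]
tool_rot: [2.522, 1.873, 0.0]
ft_force: [0.1, 0.2, -0.3]
grip_width: 0.129
grip_force: 5.0
```

Gripped at 11.2 mm, the tile's thickness. I'll firm the grip to 15 N and lift straight up.

```bash
python3 -m jog '[[[0,0,0,0,0,0,8],[0,0,0,0,0,0,8],[0,0,-1,0,0,0,8],[0,0,-3,0,0,0,8],[0,0,-6,0,0,0,8],[0,0,-10,0,0,0,8],[0,0,-15,0,0,0,8],[0,0,-20,0,0,0,8],[0,0,-25,0,0,0,8],[0,0,-30,0,0,0,8]]]' 15; python3 -m jog '[[[0,0,-8,0,0,0,8],[0,0,-16,0,0,0,8],[0,0,-24,0,0,0,8],[0,0,-32,0,0,0,8],[0,0,-40,0,0,0,8],[0,0,-48,0,0,0,8],[0,0,-56,0,0,0,8],[0,0,-64,0,0,0,8],[0,0,-72,0,0,0,8],[0,0,-80,0,0,0,8]]]'; python3 -m jog '[[[0,0,-8,0,0,0,8],[0,0,-16,0,0,0,8],[0,0,-24,0,0,0,8],[0,0,-32,0,0,0,8],[0,0,-40,0,0,0,8],[0,0,-46,0,0,0,8],[0,0,-50,0,0,0,8],[0,0,-50,0,0,0,8],[0,0,-50,0,0,0,8]]]'; python3 - <<'E'
from h import *
delta([.45,-.24,.34],tilt=43)
d=cam("side");save(d,"side3.png")
E
```

```text
time: 5.05
position: [0.5194, -0.2658, 0.1681]
tool_rot: [2.522, 1.873, -0.0]
ft_force: [1.0, -0.3, -1.8]
grip_width: 0.126
grip_force: 15.0
time: 6.05
position: [0.5193, -0.2658, 0.2482]
tool_rot: [2.522, 1.873, -0.0]
ft_force: [0.4, -1.1, -1.0]
grip_width: 0.127
grip_force: 15.0
time: 6.95
position: [0.5192, -0.2657, 0.2973]
tool_rot: [-2.522, -1.873, 0.0]
ft_force: [-0.6, 0.4, -2.4]
grip_width: 0.129
grip_force: 15.0
shift [  4.6 -73.7 -42.6] turn [42.98  0.08  0.2 ]
t 6.95 pos [ 0.5192 -0.2657  0.2973] q [ 0.858  0.186 -0.498  1.49   0.089  1.489  0.067] F [-0.6  0.4 -2.4] w 11.2 gf 14.9967788066715
```

View pics/side3.png

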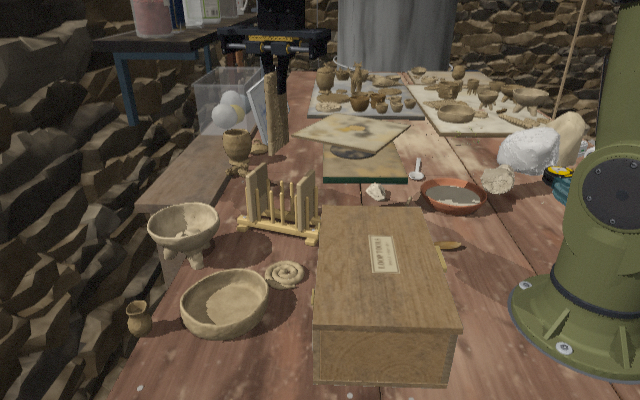

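The tile hangs upright and clear at about (277,110), and both blanks are still standing in the rack. I'll tip it now, drawing toward the robot.

```bash
python3 -m jog '[[[0,-5,-1,1,0,0,8],[0,-12,-3,3,0,0,8],[0,-20,-5,6,0,0,8],[0,-30,-8,9,0,0,8],[0,-40,-10,12,0,0,8],[0,-50,-12,15,0,0,8],[0,-60,-14,18,0,0,8],[0,-68,-15,20,0,0,8],[0,-72,-15,22,0,0,8],[0,-72,-15,22,0,0,8]]]'; python3 - <<'E'
from h import *
delta([.39,-.225,.34],tilt=43)
E
```

```text
time: 8.0
position: [0.4505, -0.245, 0.3116]
tool_rot: [-2.258, -1.678, 0.327]
ft_force: [0.3, -0.2, -2.2]
grip_width: 0.125
grip_force: 15.0
shift [  1.7 -69.7  -2.3] turn [20.9   0.09  0.21]
t 8.0 pos [ 0.4505 -0.245   0.3116] q [ 0.784  0.338 -0.49   1.342  0.162  1.886  0.015] F [ 0.3 -0.2 -2.2] w 10.8 gf 14.996833189507015
```

```bash
python3 - <<'E'
from h import *
delta([.36,-.215,.27],tilt=22)
delta([.36,-.215,.27],tilt=42)
E
python3 -m jog '[[[0,-8,-3,0,0,0,8],[0,-20,-6,0,0,0,8],[0,-35,-5,1,0,0,8],[0,-50,0,3,0,0,8],[0,-65,7,5,0,0,8],[0,-78,11,7,0,0,8],[0,-88,14,9,0,0,8],[0,-94,15,11,0,0,8],[0,-98,15,12,0,0,8],[0,-98,15,12,0,0,8]]]';  python3 - <<'E'
from h import *
delta([.36,-.215,.27],tilt=42)
E
```

```text
shift [  2.6 -72.6  74.4] turn [-0.1   0.05  0.22]
t 8.0 pos [ 0.4505 -0.245   0.3116] q [ 0.784  0.338 -0.49   1.342  0.162  1.886  0.015] F [ 0.3 -0.2 -2.2] w 10.8 gf 14.996833189507015
shift [  2.6 -72.6  74.4] turn [19.9   0.09  0.21]
t 8.0 pos [ 0.4505 -0.245   0.3116] q [ 0.784  0.338 -0.49   1.342  0.162  1.886  0.015] F [ 0.3 -0.2 -2.2] w 10.8 gf 14.996833189507015
time: 9.0
position: [0.358, -0.2171, 0.3348]
tool_rot: [-2.105, -1.564, 0.48]
ft_force: [0.5, -0.8, -1.8]
grip_width: 0.123
grip_force: 15.0
shift [ 2.5 37.4 52.9] turn [7.87 0.13 0.19]
t 9.0 pos [ 0.358  -0.2171  0.3348] q [ 0.777  0.271 -0.443  1.441  0.142  2.051  0.047] F [ 0.5 -0.8 -1.8] w 10.7 gf 14.99703913810663
```

```bash
python3 -m jog '[[[0,0,5,0,0,0,8],[0,1,12,0,0,0,8],[0,2,20,0,0,0,8],[0,3,28,0,0,0,8],[0,4,36,0,0,0,8],[0,4,43,0,0,0,8],[0,5,48,0,0,0,8],[0,5,51,0,0,0,8],[0,5,51,0,0,0,8]]]';  python3 - <<'E'
from h import *
delta([.34,-.215,.27],tilt=42)
E
```

```text
time: 9.9
position: [0.3344, -0.21, 0.2901]
tool_rot: [-2.107, -1.565, 0.479]
ft_force: [-0.5, -0.1, -1.1]
grip_width: 0.129
grip_force: 15.0
shift [-3.2 16.9 12.9] turn [7.98 0.14 0.16]
t 9.9 pos [ 0.3344 -0.21    0.2901] q [ 0.8    0.233 -0.442  1.572  0.134  1.952  0.057] F [-0.5 -0.1 -1.1] w 11.2 gf 14.997006897465326
```

```bash
python3 -m jog '[[[0,-2,4,0,0,0,8],[0,-5,10,1,0,0,8],[0,-7,16,2,0,0,8],[0,-9,21,3,0,0,8],[0,-11,24,4,0,0,8],[0,-12,27,5,0,0,8],[0,-12,28,6,0,0,8],[0,-12,28,6.5,0,0,8],[0,-12,28,6.5,0,0,8],[0,-12,28,6.5,0,0,8]]]';  python3 - <<'E'
from h import *
delta([.34,-.215,.27],tilt=42)
d=cam("side");save(d,"side4.png"); P=cloud(d); s=ctrl.get_state()
g=s["position"]+R.from_rotvec(s["tool_rot"]).apply([0,0,.037]); print("exp centre",g)
k=np.linalg.norm(P-g,axis=-1)<.05
q=P[k]; print(k.sum(),q.mean(0)); c=q-q.mean(0); print(np.linalg.svd(c,full_matrices=False)[2][2],np.linalg.svd(c)[1] if len(c)<50 else "")
E
```

```text
time: 10.9
position: [0.3104, -0.2027, 0.2738]
tool_rot: [-2.022, -1.502, 0.554]
ft_force: [0.1, -0.1, -2.1]
grip_width: 0.132
grip_force: 15.0
shift [ -3.2  26.8 -17.8] turn [1.51 0.15 0.16]
t 10.9 pos [ 0.3104 -0.2027  0.2738] q [ 0.789  0.274 -0.437  1.609  0.148  1.992  0.042] F [ 0.1 -0.1 -2.1] w 11.5 gf 14.997281346295495
exp centre [ 0.28732422 -0.1957839   0.24575162]
864 [ 0.28872292 -0.18340804  0.24848284]
[-0.72551993  0.29685402  0.62088527]
```

View pics/side4.png

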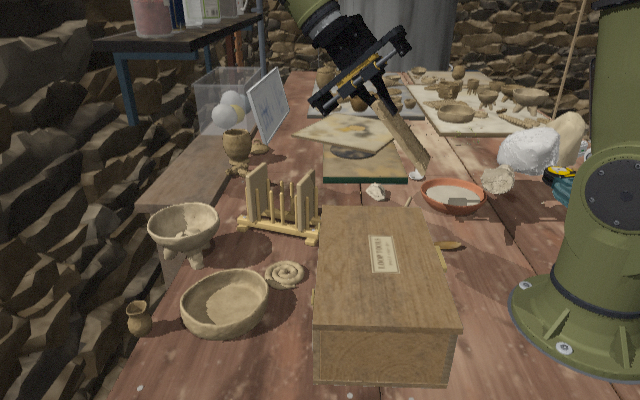

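The tile is tipped with its stamped face up, at (400,130), touching nothing, and both blanks stand undisturbed. The normal is about 50° from vertical, so I'll add a few degrees and hold.

```bash
python3 -m jog '[[[0,2,3,0,0,0,8],[0,5,6,1,0,0,8],[0,8,9,2,0,0,8],[0,10,11,3,0,0,8],[0,10,12,3.5,0,0,8],[0,10,12,3.5,0,0,8],[0,10,12,3.5,0,0,8],[0,10,12,3.5,0,0,8],[0,10,12,3.5,0,0,8],[0,10,12,3.5,0,0,8]]]';  python3 - <<'E'
from h import *
delta([.34,-.215,.27],tilt=45)
s0=ctrl.get_state(); print(abs(s0["qd"]).max())
d=cam("side"); P=cloud(d); s=ctrl.get_state()
g=s["position"]+R.from_rotvec(s["tool_rot"]).apply([0,0,.037]); print("exp centre",g)
q=P[np.linalg.norm(P-g,axis=-1)<.05]; n=np.linalg.svd(q-q.mean(0),full_matrices=False)[2][2]; print(q.mean(0),np.degrees(np.arccos(abs(n[2]))))
for n,c in(("a",(.466,-.2505)),("b",(.5726,-.2832))):
    k=(np.hypot(P[...,0]-c[0],P[...,1]-c[1])<.045)&(P[...,2]>.123)&(P[...,2]<.142); print(n,cv2.minAreaRect((P[k][:,:2]*1000).astype(np.float32))[0])
E
```

```text
time: 11.95
position: [0.31, -0.2026, 0.2584]
tool_rot: [-1.976, -1.467, 0.593]
ft_force: [0.7, 0.3, -1.8]
grip_width: 0.128
grip_force: 15.0
shift [ -3.1  15.2 -30.8] turn [1.03 0.16 0.13]
t 11.95 pos [ 0.31   -0.2026  0.2584] q [ 0.771  0.329 -0.431  1.605  0.159  2.006  0.022] F [ 0.7  0.3 -1.8] w 11.2 gf 14.997338566754479
0.0013411980532733998
exp centre [ 0.28537605 -0.19519397  0.23169052]
[ 0.28676087 -0.18309874  0.23457634] 47.97958491268038
a (465.4060974121094, -247.49502563476562)
b (572.7010498046875, -279.0001525878906)
```

Everything is steady: normal about 46–48° from vertical, tile centre at 0.23 m, blanks unmoved. I'll hand the job in.

```bash
python3 -c "
from bench import ctrl
print(ctrl.close_job())"
```

```text
the job is handed in; nothing more can be done
None
```

I drew the stamped tile straight up out of the rack and handed the job in with it held steady at 15 N, stamped face up about 46–48° from vertical and its centre about 0.23 m above the table; the final depth check showed the blank tiles unmoved, and the judge's verdict was not shown.

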